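# Refill the bolt size row on the counter

## Robot

A 7-joint arm with a two-finger parallel gripper is mounted at the origin on the work surface. World frame = base frame: x ahead of the robot, y to its left, z up, the work surface at z = 0. Lengths are in mm, angles in rad, forces in N, time in s.
With the tool pointing down it reaches from about 400 to 850 mm from the base axis. Payload 10.4 kg.
Tool frame: the origin (TCP) lies between the finger pads; the fingertips stand 11 mm ahead of it and the grasp point (between the pads) lies 8 mm behind it; z points along the fingers, y is the direction in which the jaws open and shut (so a half turn about z gives the same grasp; the last joint's range is limited). The gripper opens to 87 mm and grips with 3 to 60 N. Pads are 19 mm wide; open, the fingers measure 117 mm over their backs; the gripper's body (75 mm by 190 mm) begins 51 mm behind the grasp point.
Start: joints at [1.294, 0.332, -0.065, 1.46, 0.022, 1.35, -0.088], TCP at [156.948, -604.994, 233.576] pointing down, gripper open.
Joint ranges: [-2.6, 2.6], [-0.5, 2.12], [-1.47, 1.34], [0.16, 2.42], [-1.27, 4.41], [0.06, 2.06], [-2.6, 2.6]. Speed limits (rad/s): [2.22, 2.22, 2.79, 2.79, 3.14, 3.14, 3.14].

## Interface

Orientations are given as a 3x3 rotation matrix whose columns are the frame's x, y, z axes.
In Python, from station import sensors, eyes, job gives the robot as it stands. The module is installed in compiled form; this text tells all that it offers.
- The arm moves only by the tool play_rows, never from a script. Its argument "plan" is a list of rows, each an object with "travel": the shift along the tool's x, y, z normalised to -1 to 1, where 1 is 1000 mm, a list of three; "roll": the turn about the tool's z normalised to -1 to 1, where 1 is 180 degrees. In form: [{"travel": [tx, ty, tz], "roll": roll}, ...]. A call has 1 to 8 rows; each row is the pose to reach, as a shift and turn from the pose measured when the call began, along the tool's axes at that moment, turning the shorter way round; what a row does not reach only later rows make up. A row lasts 1/8 s, in which the tool goes at most 62.5 mm and 10.7 degrees, less where a joint would pass 70% of its speed; a pose out of reach is approached as far as the arm can. A call with a number of a shift or a turn outside -1 to 1 is refused whole. A call with a gripper value outside its range is refused whole. "hand" is the gripper's target within -1 to 1 (fully open at 1, half-way at 0, shut at -1), set as the call begins (left out, the last holds). The fingers move at their own pace and stop on an object; "newtons" is the grip in N (left out, the last holds). Time passes only in rows, so rows that repeat a pose let the fingers close. It gives the time, the measured TCP pose, the force and the opening at its end, in the units of the state.
- sensors.get_obs(): the state, without advancing time (a new reading comes with each control period).
- eyes.camera(name): name is "side" or "top" or "wrist"; returns (picture, depth): 480x640x3 uint8, red, green, blue; 480x640 float32, mm along the optical axis (not along the pixel's ray), 0 where there is no reading.
- eyes.get_calibration(name): a dict with "K" (3x3 intrinsics, pixels), "k1" (the pictures are not rectified: a ray, as slopes to the right and down, at radius r is drawn at 1 + k1 r^2 times it, then the intrinsics apply), "R" (3x3) and "t" (3): a world point X has camera coordinates R X + t. Camera axes: x right, y down, z forward; pixel columns grow to the right and rows downward; lengths in mm; the calibration is good to about 2 mm. A picture is of the moment at which its call begins: read the wrist's pose just before it. get_calibration takes no time and is no camera call; for the wrist camera it gives the pose at the moment of the call.
- job.close_job(): hands the job in, once; it reports no verdict.
The state is a dict: "time": time; "joint_positions": joint angles; "joint_vel": joint speeds; "joint_torque": joint torques, N m; "eef_pos": TCP position; "orientation": TCP orientation; "force": force on the tool from outside, world axes, zero at the start; "torque": the same for the moment, N m; "grip_width": opening from 0.0 (shut) to 1.0 (fully open).
Only numpy, scipy, OpenCV 4.12 (cv2) and the standard library are available. Lean on these libraries where they do the work, as an engineer would, in place of code of your own. Each camera call takes 0.05 s, during which the arm holds its last target.

## Task

On the black sample ledge only the shortest and the tallest bolt of the size row are left, one at each end. Stand the four loose hex bolts upright, head down, each in the middle of one of the four round yellow marks between them, so that the row rises step by step from the shortest bolt to the tallest. Leave the two end bolts standing where they are.

Things in the scene. Friction and masses are not known exactly. Their poses are not given: they have to be found in the camera images.
- bolt_m16_center (a point): The smallest of four loose steel hex bolts, standing on its head on the wooden counter. 60 mm tall over all: head at the bottom 24 mm across flats, 10 mm high; above it a round shank 16 mm thick up to the top. The point is on the axis half-way up (30 mm above its foot); z runs from head to thread, up as it stands. About 0.12 kg.
- bolt_m20_center (a point): The second smallest of four loose steel hex bolts, standing on its head on the wooden counter. 77.5 mm tall over all: head at the bottom 30 mm across flats, 12.5 mm high; above it a round shank 20 mm thick up to the top. The point is on the axis half-way up (38.75 mm above its foot); z runs from head to thread, up as it stands. About 0.24 kg.
- bolt_m24_center (a point): The third of four loose steel hex bolts, standing on its head on the wooden counter. 95 mm tall over all: head at the bottom 36 mm across flats, 15 mm high; above it a round shank 24 mm thick up to the top. The point is on the axis half-way up (47.5 mm above its foot); z runs from head to thread, up as it stands. About 0.41 kg.
- bolt_m27_center (a point): The largest of four loose steel hex bolts, standing on its head on the wooden counter. 112 mm tall over all: head at the bottom 41 mm across flats, 17 mm high; above it a round shank 27 mm thick up to the top. The point is on the axis half-way up (56 mm above its foot); z runs from head to thread, up as it stands. About 0.63 kg.
- mark_a: One of four alike flat round yellow marks, 52 mm across, 75 mm apart in a straight row on the black steel ledge (fixed; top 20 mm above the counter, 84 mm wide, a lip 6 mm higher along the robot's side). The point is its middle, on the ledge's top; x across the ledge, y along it, z up. The letters say nothing of the order: the marks lie in the row in any sequence.
- mark_b: One of four alike flat round yellow marks, 52 mm across, 75 mm apart in a straight row on the black steel ledge (fixed; top 20 mm above the counter, 84 mm wide, a lip 6 mm higher along the robot's side). The point is its middle, on the ledge's top; x across the ledge, y along it, z up. The letters say nothing of the order: the marks lie in the row in any sequence.
- mark_c: One of four alike flat round yellow marks, 52 mm across, 75 mm apart in a straight row on the black steel ledge (fixed; top 20 mm above the counter, 84 mm wide, a lip 6 mm higher along the robot's side). The point is its middle, on the ledge's top; x across the ledge, y along it, z up. The letters say nothing of the order: the marks lie in the row in any sequence.
- mark_d: One of four alike flat round yellow marks, 52 mm across, 75 mm apart in a straight row on the black steel ledge (fixed; top 20 mm above the counter, 84 mm wide, a lip 6 mm higher along the robot's side). The point is its middle, on the ledge's top; x across the ledge, y along it, z up. The letters say nothing of the order: the marks lie in the row in any sequence.
- bolt_end_short_center (a point): The shortest bolt of the row (42.5 mm tall, shank 12 mm, head 19 mm across flats), already standing head-down on the ledge at one end of the row, 75 mm beyond the last mark at that end; it can be either end. Loose, so it can be knocked. The point is on its axis half-way up, z axis up.
- bolt_end_tall_center (a point): The tallest bolt of the row (129 mm tall, shank 30 mm, head 46 mm across flats), already standing head-down on the ledge at the other end of the row, 75 mm beyond the last mark there. Loose, so it can be knocked. The point is on its axis half-way up, z axis up.
There are look-alikes about, which are no part of the job. What is shaped like the part that bears bolt_m27_center but red is not meant.

How it is judged (in metres and radians):
At the end, for the whole second after the job is handed in: Each bolt stands upright (0.1 rad) on its head on the ledge, within 12 mm of the middle of a mark of its own, smallest next to the shortest end bolt, each larger one on the next mark towards the tallest; all released and at rest, end bolts upright within 12 mm of where they were ((horizontal distance between bolt_m16_center and mark_a below 0.012 m or horizontal distance between bolt_m16_center and mark_b below 0.012 m or horizontal distance between bolt_m16_center and mark_c below 0.012 m or horizontal distance between bolt_m16_center and mark_d below 0.012 m) and horizontal distance between bolt_m16_center and bolt_end_short_center between 0.0375 and 0.1125 m and angle between each of bolt_m16_center, bolt_m20_center, bolt_m24_center, bolt_m27_center, bolt_end_short_center, bolt_end_tall_center's own z axis and vertical below 0.1 rad and height (world z) of bolt_m16_center between 0.044 and 0.056 m and linear speed of each of bolt_m16, bolt_m20, bolt_m24, bolt_m27 below 0.02 m/s and angular speed of each of bolt_m16, bolt_m20, bolt_m24, bolt_m27 below 0.2 rad/s and (horizontal distance between bolt_m20_center and mark_a below 0.012 m or horizontal distance between bolt_m20_center and mark_b below 0.012 m or horizontal distance between bolt_m20_center and mark_c below 0.012 m or horizontal distance between bolt_m20_center and mark_d below 0.012 m) and horizontal distance between bolt_m20_center and bolt_end_short_center between 0.1125 and 0.1875 m and height (world z) of bolt_m20_center between 0.05275 and 0.06475 m and (horizontal distance between bolt_m24_center and mark_a below 0.012 m or horizontal distance between bolt_m24_center and mark_b below 0.012 m or horizontal distance between bolt_m24_center and mark_c below 0.012 m or horizontal distance between bolt_m24_center and mark_d below 0.012 m) and horizontal distance between bolt_m24_center and bolt_end_short_center between 0.1875 and 0.2625 m and height (world z) of bolt_m24_center between 0.0615 and 0.0735 m and (horizontal distance between bolt_m27_center and mark_a below 0.012 m or horizontal distance between bolt_m27_center and mark_b below 0.012 m or horizontal distance between bolt_m27_center and mark_c below 0.012 m or horizontal distance between bolt_m27_center and mark_d below 0.012 m) and horizontal distance between bolt_m27_center and bolt_end_short_center between 0.2625 and 0.3375 m and height (world z) of bolt_m27_center between 0.07 and 0.082 m and distance of each of bolt_end_short_center, bolt_end_tall_center from where it was at the start of the episode below 0.012 m); the robot touches nothing.
It fails at once if An end bolt is pushed, lifted or knocked over (moved more than 20 mm) (distance of any of bolt_end_short_center, bolt_end_tall_center from where it was at the start of the episode above 0.02 m).
It also fails if it takes over 120 s, if anything falls off the work surface, if the arm or the gripper's body presses on something with over 40 N, if the wrist force passes 120 N, or if a joint passes its speed limit or range.

## Working session

There is one attempt and no reset: what is moved stays moved. The work goes in short steps, Python scripts to look and compute and a tool call to move; the robot and the scene stay as the last step left them, time stands still between calls to the robot, and variables do not carry over. Pictures are saved under pics/ and viewed, and the job is handed in when it is done.

Besides the shell and the picture viewer there is one more tool, called after "Call:" as a command line: name --argument value ..., lists and objects as JSON in quotes. play_rows: Moves the arm, as the interface text tells. Scaled input: -1 to 1 covers 1000 mm each way for a shift and 180 degrees each way for a turn. Its arguments: {"type":"object","properties":{"plan":{"type":"array","items":{"type":"object","properties":{"travel":{"type":"array","items":{"type":"number"}},"roll":{"type":"number"}}}},"hand":{"type":"number"},"newtons":{"type":"number"}},"required":["plan"]}

```bash
mkdir -p pics
cat > h.py <<'E'
import numpy as np, cv2
from station import sensors, eyes, job
def snap(n,f):
    c=eyes.get_calibration(n); p,d=eyes.camera(n)
    cv2.imwrite('pics/'+f+'.png',p[:,:,::-1]); np.savez('pics/'+f+'.npz',p=p,d=d,**{k:np.array(c[k]) for k in c})
    return p,d,c
def load(f):
    z=np.load('pics/'+f+'.npz'); return z['p'],z['d'],z
def world(c,u,v,depth=None,z=None):
    K=np.array(c['K'],float);k1=float(c['k1'])
    q=cv2.undistortPoints(np.array([[[u,v]]],float),K,np.array([k1,0,0,0,0.]))[0,0]
    ray=np.array([q[0],q[1],1.]);R=np.array(c['R']);t=np.array(c['t']).ravel()
    o=-R.T@t; r=R.T@ray
    if depth is None: depth=(z-o[2])/r[2]
    return o+r*depth
E
python3 - <<'E'
from h import *
o=sensors.get_obs()
for k in o: print(k,o[k])
for n in('top','side','wrist'):
    p,d,c=snap(n,n+'0'); R=np.array(c['R']);t=np.array(c['t']); print(n,c['K'][0],c['k1'],-R.T@t,R[2])
E
```

```text
time 0.0
joint_positions [ 1.29441177  0.33287544 -0.06468462  1.46091307  0.02158047  1.34987212
 -0.08849819]
joint_vel [ 8.40986137e-04 -2.08187235e-04  1.50226060e-03  8.06256792e-05
 -1.40263095e-03 -7.44082710e-04 -8.76284198e-04]
joint_torque [-6.99393804e-04 -6.23262405e+01  2.42129609e-02 -3.89899635e+01
 -6.14517415e-02  3.96792346e-02  1.62017495e-04]
eef_pos [ 156.82379164 -604.64257499  232.76512619]
orientation [[ 9.67968315e-01  2.51072079e-01 -3.90710488e-04]
 [ 2.51072378e-01 -9.67967420e-01  1.31679644e-03]
 [-4.75842020e-05 -1.37271385e-03 -9.99999057e-01]]
force [-0.95007724  0.37418652  0.69092446]
torque [0.00857714 0.03181176 0.01444155]
grip_width 1.0005641877655407
top [547.49053025   0.         323.19135163] 0.027533560707934283 [ 415.12199961   27.96949868 1253.26043373] [ 0.10057212 -0.02092538 -0.99470969]
side [483.37367273   0.         314.04808433] 0.0029297006231228874 [ 403.001928   -611.48736679  707.30893877] [ 0.14960371  0.68941309 -0.70875124]
wrist [345.34951992   0.         318.72914727] -0.00278749074588234 [ 236.89020487 -584.74266163  384.73986673] [-0.28804687 -0.07367279 -0.95477815]
```

View pics/top0.png

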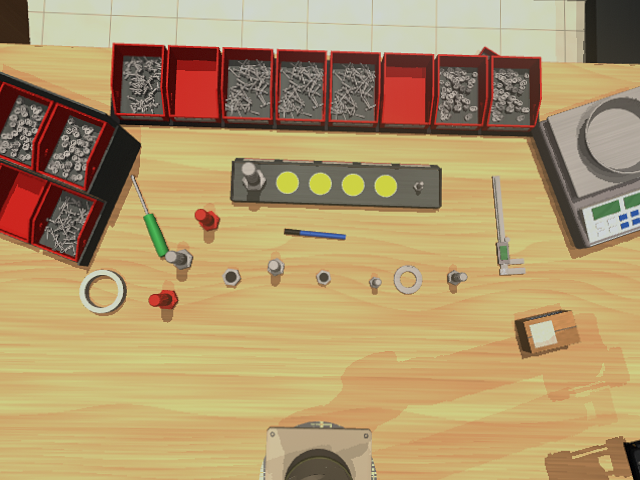

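View pics/side0.png

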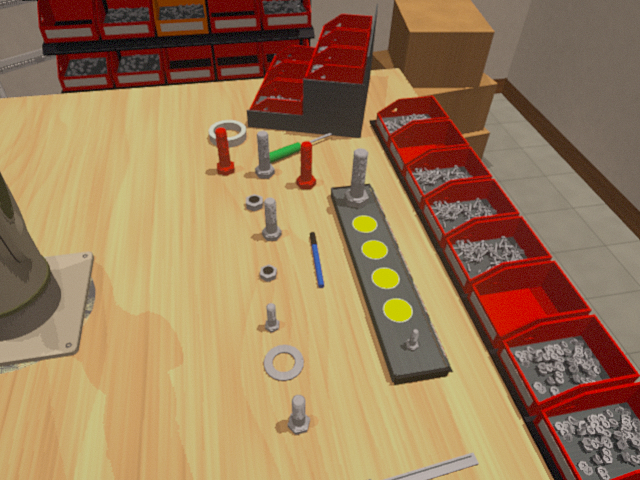

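The top view shows the tall end bolt at (253,178), marks at (288..386,183) and the short end bolt at (419,187). The loose bolts are at (179,259), (275,267), (376,283) and (457,278), and the red ones are look-alikes. Next I'll measure their tops with depth.

Run:
```python
from h import *
p,d,c=load('top0')
for n,(u,v) in dict(A=(179,259),B=(275,267),C=(376,283),D=(457,278),tall=(253,178),short=(419,187)).items():
    W=[];
    for y in range(v-25,v+26):
        for x in range(u-25,u+26):
            if d[y,x]>0: W.append([*world(c,x,y,depth=d[y,x]),x,y])
    W=np.array(W); base=20 if n in('tall','short') else 0
    hi=W[:,2]>base+20
    print(n,'maxz',np.sort(W[hi,2])[-8:].round(0))
    m=np.percentile(W[hi,2],90) ; s=W[W[:,2]>np.sort(W[hi,2])[-6]-8]; print('   top',s.mean(0).round(1),len(s))
h=cv2.cvtColor(p,cv2.COLOR_RGB2HSV)
m=cv2.inRange(h,(22,120,120),(35,255,255)); m[:140]=0;m[220:]=0
n,l,s,ce=cv2.connectedComponentsWithStats(m)
for i in range(1,n):
    if s[i,4]>100: print('mark',ce[i],s[i,4],world(c,*ce[i],z=20).round(1), world(c,*ce[i],depth=d[int(ce[i][1]),int(ce[i][0])]).round(1))
im=cv2.resize(p[150:310,150:480,::-1],None,fx=2.4,fy=2.4,interpolation=cv2.INTER_CUBIC); cv2.imwrite('pics/topz.png',im)
```

```text
A maxz [114. 114. 115. 115. 115. 115. 116. 118.]
   top [481.  319.  110.7 170.7 256.3] 120
B maxz [98. 98. 98. 98. 98. 98. 99. 99.]
   top [468.4 107.8  94.1 273.2 265.1] 86
C maxz [61. 61. 61. 61. 62. 63. 63. 64.]
   top [ 438.7 -118.3   58.9  377.8  282. ] 41
D maxz [78. 79. 79. 79. 80. 80. 80. 80.]
   top [ 454.3 -298.6   75.9  462.3  276.6] 61
tall maxz [152. 152. 152. 152. 152. 153. 153. 153.]
   top [661.2 160.6 148.3 248.5 169. ] 152
short maxz [60. 62. 62. 62. 64. 64. 65. 66.]
   top [ 657.9 -211.8   59.9  421.1  184. ] 20
mark [287.09970674 182.15835777] 341 [661.9  87.2  20. ] [662.   87.3  19.3]
mark [319.94705882 183.38529412] 340 [661.1  12.2  20. ] [660.4  12.2  23.7]
mark [352.75811209 184.50442478] 339 [660.5 -62.9  20. ] [660.8 -63.   18.6]
mark [385.43529412 185.61176471] 340 [ 660.  -137.9   20. ] [ 660.2 -138.1   18.7]
```

View pics/topz.png

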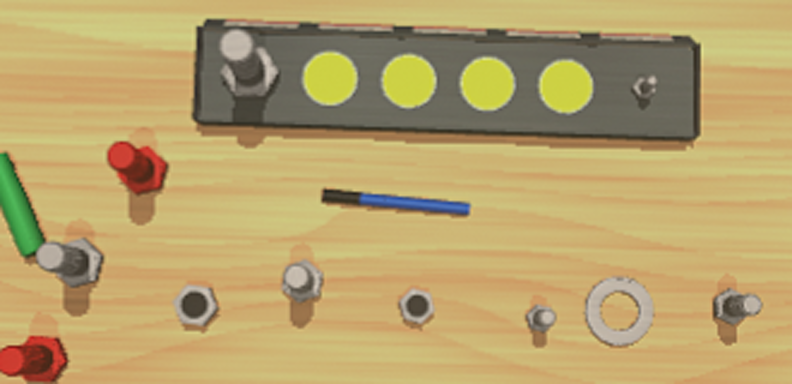

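View pics/wrist0.png

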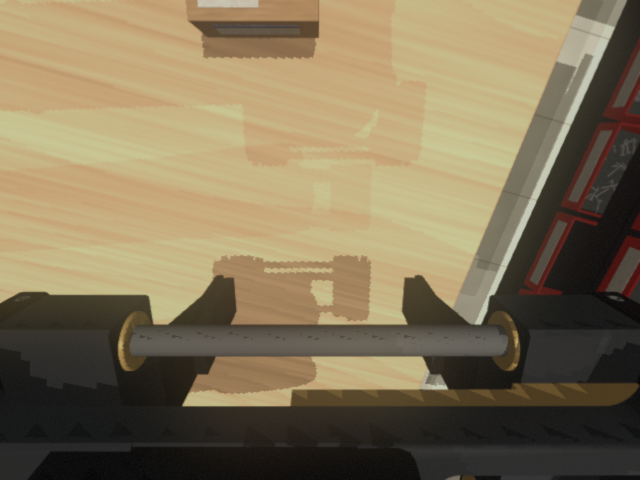

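Each measured top height matches its size: A is M27 (481,319), B is M24 (468,108), C is M16 (439,-118) and D is M20 (454,-299). The marks are 75 mm apart at x≈661, with y = 87, 12, -63 and -138. I'll use jaws along world x for everything, so the neighbours in the row stay clear, and start by moving above the M20.

Call:
play_rows --plan '[{"travel": [0.046,-0.028,-0.01],"roll": -0.052},{"travel": [0.091,-0.055,-0.02],"roll": -0.105},{"travel": [0.137,-0.083,-0.02],"roll": -0.157},{"travel": [0.182,-0.111,-0.02],"roll": -0.21},{"travel": [0.228,-0.139,-0.02],"roll": -0.262},{"travel": [0.273,-0.166,-0.02],"roll": -0.315},{"travel": [0.319,-0.194,-0.02],"roll": -0.367},{"travel": [0.364,-0.222,-0.02],"roll": -0.419}]' --hand 0.15 --newtons 40

```text
time: 1.15
eef_pos: [454.3, -297.0, 253.1]
orientation: [[-0.005, 1.0, -0.0], [1.0, 0.005, 0.001], [0.001, -0.0, -1.0]]
force: [1.7, -0.7, -0.1]
grip_width: 0.576
```

Run:
```python
from h import *
snap('wrist','w1'); print(sensors.get_obs()['eef_pos'])
snap('side','s1')
```

```text
[ 459.28198707 -290.0383031   253.26507858]
```

View pics/w1.png

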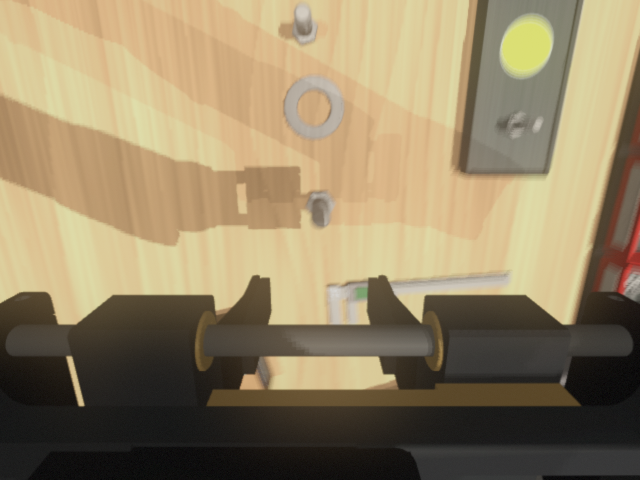

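```bash
python3 - <<'E'
from h import *
o=sensors.get_obs(); print(o['eef_pos'],o['joint_vel'].round(3))
p,d,c=load('w1')
for (u,v) in [(320,208),(320,200),(318,218),(303,15)]: print(world(c,u,v,z=77), d[v,u], world(c,u,v,depth=d[v,u]))
snap('wrist','w2'); print(sensors.get_obs()['eef_pos'])
E
python3 -c "
import cv2;a=cv2.imread('pics/w1.png');b=cv2.imread('pics/w2.png')
import numpy as np
f=lambda i:cv2.resize(i[150:300,230:410],None,fx=2.2,fy=2.2)
cv2.imwrite('pics/w12.png',np.hstack([f(a),f(b)]))"
```

```text
[ 457.3585211  -292.61815635  253.20999618] [ 0.049 -0.007  0.088  0.008  0.016  0.009 -0.041]
[ 456.08311932 -288.3803025    77.        ] 351.96344 [ 456.14239565 -292.0845966    60.23880377]
[ 456.03253403 -280.51777101   77.        ] 391.0221 [ 456.22772169 -291.88849329   19.29208709]
[ 454.19104135 -298.37519498   77.        ] 336.32373 [ 454.19426224 -298.01207156   78.44401145]
[ 440.91195642 -124.82806888   77.        ] 301.19897 [ 440.19328027 -120.15803907   60.17117575]
[ 455.22585365 -295.670473    253.03640366]
```

View pics/w12.png

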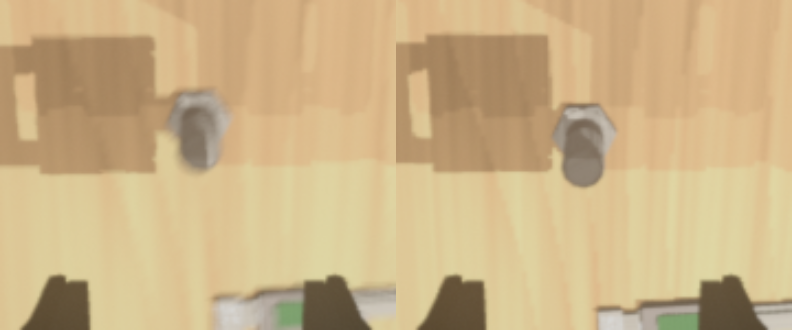

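The first move overshot by a few mm and is settling. The wrist view confirms the M20 at about (455,-298). I'll let it settle before measuring again.

Call:
play_rows --plan '[{"travel": [0,0,0.03],"roll": 0},{"travel": [0,0,0.06],"roll": 0},{"travel": [0,0,0.09],"roll": 0},{"travel": [0,0,0.1],"roll": 0},{"travel": [0,0,0.1],"roll": 0},{"travel": [0,0,0.1],"roll": 0}]'

```text
time: 2.05
eef_pos: [455.7, -296.0, 154.3]
orientation: [[-0.005, 1.0, 0.001], [1.0, 0.005, 0.001], [0.001, 0.001, -1.0]]
force: [0.7, 0.3, 0.8]
grip_width: 0.578
```

Next I'll go down to TCP z≈47 with y −2 mm. The tips stay above the head.

Call:
play_rows --plan '[{"travel": [-0.002,-0.001,0.025],"roll": 0},{"travel": [-0.002,-0.001,0.05],"roll": 0},{"travel": [-0.002,-0.001,0.075],"roll": 0},{"travel": [-0.002,-0.001,0.095],"roll": 0},{"travel": [-0.002,-0.001,0.107],"roll": 0},{"travel": [-0.002,-0.001,0.107],"roll": 0},{"travel": [-0.002,-0.001,0.107],"roll": 0}]'

```text
time: 2.92
eef_pos: [455.5, -298.3, 48.3]
orientation: [[-0.005, 1.0, 0.003], [1.0, 0.005, 0.0], [0.0, 0.003, -1.0]]
force: [0.4, -0.9, 0.3]
grip_width: 0.575
```

Call:
play_rows --plan '[{"travel": [0,0,0],"roll": 0},{"travel": [0,0,0],"roll": 0},{"travel": [0,0,0],"roll": 0},{"travel": [0,0,0],"roll": 0},{"travel": [0,0,0],"roll": 0},{"travel": [0,0,0],"roll": 0}]' --hand -1 --newtons 40

```text
time: 3.68
eef_pos: [455.5, -298.3, 48.3]
orientation: [[-0.005, 1.0, 0.003], [1.0, 0.005, 0.0], [0.0, 0.003, -1.0]]
force: [0.2, -0.6, -0.2]
grip_width: 0.217
```

The M20 is gripped: the opening is about 19 mm for a 20 mm shank. Lift and carry it.

Call:
play_rows --plan '[{"travel": [0,0,-0.03],"roll": 0},{"travel": [0,0,-0.07],"roll": 0},{"travel": [0,0,-0.11],"roll": 0},{"travel": [0,0,-0.14],"roll": 0},{"travel": [0.03,0.026,-0.14],"roll": 0},{"travel": [0.065,0.057,-0.14],"roll": 0},{"travel": [0.1,0.087,-0.14],"roll": 0},{"travel": [0.13,0.114,-0.14],"roll": 0}]'

```text
time: 4.68
eef_pos: [569.1, -166.1, 188.2]
orientation: [[-0.005, 1.0, 0.002], [1.0, 0.005, 0.001], [0.001, 0.002, -1.0]]
force: [0.1, -0.8, -2.3]
grip_width: 0.215
```

Call:
play_rows --plan '[{"travel": [0,0,0],"roll": 0},{"travel": [0,0,0],"roll": 0},{"travel": [0,0,0],"roll": 0}]'

```text
time: 5.05
eef_pos: [568.4, -167.6, 188.0]
orientation: [[-0.003, 1.0, 0.001], [1.0, 0.003, -0.0], [-0.0, 0.001, -1.0]]
force: [0.7, -0.7, -1.9]
grip_width: 0.217
```

Remaining: dY = +104.6, dX = +92.

Call:
play_rows --plan '[{"travel": [0.03,0.026,0],"roll": 0},{"travel": [0.06,0.053,0],"roll": 0},{"travel": [0.09,0.079,0],"roll": 0},{"travel": [0.105,0.092,0],"roll": 0},{"travel": [0.105,0.092,0.03],"roll": 0},{"travel": [0.105,0.092,0.06],"roll": 0},{"travel": [0.105,0.092,0.07],"roll": 0},{"travel": [0.105,0.092,0.07],"roll": 0}]'

```text
time: 6.05
eef_pos: [659.9, -63.2, 118.1]
orientation: [[-0.002, 1.0, 0.001], [1.0, 0.002, -0.0], [-0.0, 0.001, -1.0]]
force: [0.4, 0.5, -1.8]
grip_width: 0.216
```

Run:
```python
from h import *
snap('side','s2'); print(sensors.get_obs()['eef_pos'])
```

```text
[660.43729706 -62.8721577  119.06823154]
```

View pics/s2.png

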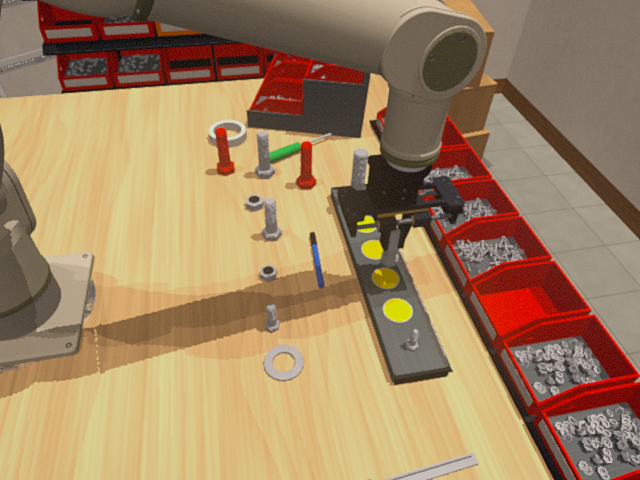

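The side view shows the M20 hanging upright over the mark at (386,278), second from the short end. Lower it 49 mm.

Call:
play_rows --plan '[{"travel": [0,0,0.02],"roll": 0},{"travel": [0,0,0.035],"roll": 0},{"travel": [0,0,0.045],"roll": 0},{"travel": [0,0,0.049],"roll": 0},{"travel": [0,0,0.049],"roll": 0},{"travel": [0,0,0.049],"roll": 0}]'

```text
time: 6.85
eef_pos: [660.9, -62.8, 70.7]
orientation: [[-0.003, 1.0, 0.003], [1.0, 0.003, -0.0], [-0.0, 0.003, -1.0]]
force: [0.2, 0.0, -1.7]
grip_width: 0.222
```

Call:
play_rows --plan '[{"travel": [0,0,0.001],"roll": 0},{"travel": [0,0,0.002],"roll": 0},{"travel": [0,0,0.002],"roll": 0}]'

```text
time: 7.22
eef_pos: [660.9, -62.9, 68.6]
orientation: [[-0.002, 1.0, 0.003], [1.0, 0.002, -0.0], [-0.0, 0.003, -1.0]]
force: [-0.4, 0.4, -2.8]
grip_width: 0.216
```

Call:
play_rows --plan '[{"travel": [0,0,0],"roll": 0},{"travel": [0,0,0],"roll": 0},{"travel": [0,0,0],"roll": 0},{"travel": [0,0,0],"roll": 0}]' --hand 0.15

```text
time: 7.72
eef_pos: [661.0, -62.9, 68.7]
orientation: [[-0.002, 1.0, 0.003], [1.0, 0.002, -0.0], [-0.0, 0.003, -1.0]]
force: [0.5, -0.7, 0.6]
grip_width: 0.544
```

Call:
play_rows --plan '[{"travel": [0,0,-0.02],"roll": 0},{"travel": [0,0,-0.05],"roll": 0},{"travel": [0,0,-0.08],"roll": 0},{"travel": [0,0,-0.11],"roll": 0},{"travel": [0,0,-0.13],"roll": 0},{"travel": [0,0,-0.13],"roll": 0}]'

```text
time: 8.48
eef_pos: [661.4, -62.7, 200.8]
orientation: [[-0.002, 1.0, 0.006], [1.0, 0.002, -0.001], [-0.001, 0.006, -1.0]]
force: [-0.2, 0.0, -1.1]
grip_width: 0.573
```

Now to the M16 at about (439.5,-119).

Call:
play_rows --plan '[{"travel": [-0.008,-0.03,0],"roll": 0},{"travel": [-0.018,-0.07,0],"roll": 0},{"travel": [-0.029,-0.115,0],"roll": 0},{"travel": [-0.04,-0.16,0],"roll": 0},{"travel": [-0.051,-0.2,0],"roll": 0},{"travel": [-0.056,-0.221,0],"roll": 0},{"travel": [-0.056,-0.221,0],"roll": 0},{"travel": [-0.056,-0.221,0],"roll": 0}]'

```text
time: 9.48
eef_pos: [441.0, -119.0, 199.1]
orientation: [[-0.003, 1.0, 0.006], [1.0, 0.003, -0.0], [-0.0, 0.006, -1.0]]
force: [0.9, 0.4, 0.4]
grip_width: 0.572
```

Run:
```python
from h import *
o=sensors.get_obs()
p,d,c=snap('wrist','w3'); print(o['eef_pos'])
def top(p,d,c,z0,x0,y0,rad=25,tol=6):
    vs,us=np.nonzero(d>0); 
    K=np.array(c['K'],float)
    q=cv2.undistortPoints(np.stack([us,vs],1)[None].astype(float),K,np.array([float(c['k1']),0,0,0,0.]))[0] 
    R=np.array(c['R']);t=np.array(c['t']).ravel()
    P=(np.c_[q,np.ones(len(q))]*d[vs,us][:,None]-t)@R
    m=(abs(P[:,2]-z0)<tol)&(np.hypot(P[:,0]-x0,P[:,1]-y0)<rad)
    return P[m],us[m],vs[m]
P,u,v=top(p,d,c,60,439,-119)
print(len(P),P.mean(0),P.min(0),P.max(0),u.mean(),v.mean())
```

```text
[ 440.97044465 -118.95054681  199.13430501]<stdin>:13: RuntimeWarning: Mean of empty slice.
  ret = um.true_divide(
Traceback (most recent call last):
ValueError: zero-size array to reduction operation minimum which has no identity
```

View pics/w3.png

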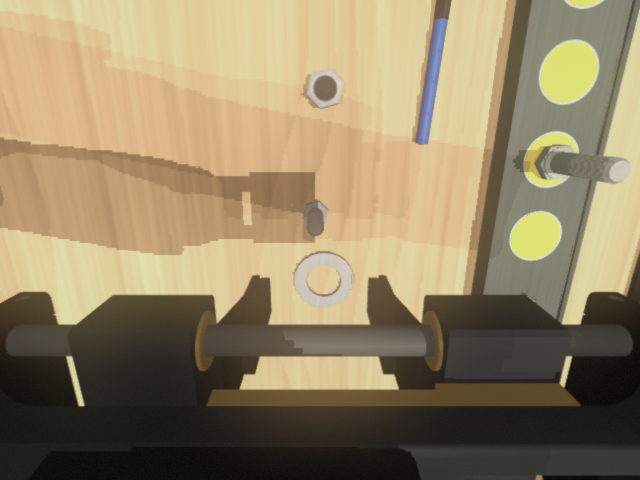

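The wrist view shows the M20 standing upright on its mark at (550,160), with the M16 top at (316,222).

```bash
cat >> h.py <<'E'
def top(p,d,c,z0,x0,y0,rad=25,tol=5):
    vs,us=np.nonzero(d>0)
    K=np.array(c['K'],float)
    q=cv2.undistortPoints(np.stack([us,vs],1).reshape(-1,1,2).astype(float),K,np.array([float(c['k1']),0,0,0,0.])).reshape(-1,2)
    R=np.array(c['R']);t=np.array(c['t']).ravel()
    P=(np.c_[q,np.ones(len(q))]*d[vs,us][:,None]-t)@R
    m=(abs(P[:,2]-z0)<tol)&(np.hypot(P[:,0]-x0,P[:,1]-y0)<rad)
    return P[m],us[m],vs[m]
E
python3 - <<'E'
from h import *
p,d,c=load('w3')
for a in [(60,439,-119),(97.5,661,-63)]:
  P,u,v=top(p,d,c,*a); print(len(P),P.mean(0),P.min(0),P.max(0),u.mean(),v.mean())
E
```

```text
252 [ 439.03638541 -118.93645005   59.87337368] [ 431.25779127 -126.92393091   55.30231579] [ 446.26144574 -111.94186412   62.34563155] 314.80555555555554 226.6031746031746
597 [659.21161113 -65.17616218  96.99986509] [651.02311059 -74.96921267  92.5423697 ] [669.54464655 -55.87063183  99.89086262] 615.6381909547739 170.0251256281407
```

M16 is at (439,-119.3). Descend to TCP z≈36.

Call:
play_rows --plan '[{"travel": [0,-0.002,0.03],"roll": 0},{"travel": [0,-0.002,0.065],"roll": 0},{"travel": [0,-0.002,0.1],"roll": 0},{"travel": [0,-0.002,0.13],"roll": 0},{"travel": [0,-0.002,0.15],"roll": 0},{"travel": [0,-0.002,0.163],"roll": 0},{"travel": [0,-0.002,0.163],"roll": 0},{"travel": [0,-0.002,0.163],"roll": 0}]'

```text
time: 10.52
eef_pos: [440.8, -118.8, 36.7]
orientation: [[-0.003, 1.0, 0.007], [1.0, 0.003, -0.0], [-0.0, 0.007, -1.0]]
force: [0.3, -0.7, -0.1]
grip_width: 0.579
```

Call:
play_rows --plan '[{"travel": [0,0,0],"roll": 0},{"travel": [0,0,0],"roll": 0},{"travel": [0,0,0],"roll": 0},{"travel": [0,0,0],"roll": 0},{"travel": [0,0,0],"roll": 0},{"travel": [0,0,0],"roll": 0}]' --hand -1 --newtons 35

```text
time: 11.28
eef_pos: [440.7, -118.8, 36.8]
orientation: [[-0.003, 1.0, 0.007], [1.0, 0.003, -0.0], [-0.0, 0.007, -1.0]]
force: [-1.6, -0.3, 2.9]
grip_width: 0.171
```

Call:
play_rows --plan '[{"travel": [0,0,-0.03],"roll": 0},{"travel": [0,0,-0.07],"roll": 0},{"travel": [0,0,-0.11],"roll": 0},{"travel": [0,0,-0.14],"roll": 0},{"travel": [0,0,-0.15],"roll": 0},{"travel": [0,0,-0.15],"roll": 0}]'

```text
time: 12.02
eef_pos: [439.6, -118.8, 186.4]
orientation: [[-0.003, 1.0, 0.007], [1.0, 0.003, -0.0], [-0.0, 0.007, -1.0]]
force: [0.0, -1.2, -1.7]
grip_width: 0.176
```

Call:
play_rows --plan '[{"travel": [-0.003,0.025,0],"roll": 0},{"travel": [-0.006,0.065,0],"roll": 0},{"travel": [-0.009,0.105,0],"roll": 0},{"travel": [-0.012,0.145,0],"roll": 0},{"travel": [-0.015,0.185,0],"roll": 0},{"travel": [-0.019,0.22,0],"roll": 0},{"travel": [-0.019,0.22,0],"roll": 0},{"travel": [-0.019,0.22,0],"roll": 0}]'

```text
time: 13.02
eef_pos: [658.8, -136.6, 186.0]
orientation: [[-0.004, 1.0, 0.004], [1.0, 0.004, 0.001], [0.001, 0.004, -1.0]]
force: [-0.4, -0.8, -1.1]
grip_width: 0.17
```

Call:
play_rows --plan '[{"travel": [0,0,0.02],"roll": 0},{"travel": [0,0,0.05],"roll": 0},{"travel": [0,0,0.08],"roll": 0},{"travel": [0,0,0.09],"roll": 0},{"travel": [0,0,0.09],"roll": 0},{"travel": [0,0,0.09],"roll": 0}]'

```text
time: 13.78
eef_pos: [659.8, -136.7, 97.3]
orientation: [[-0.004, 1.0, 0.006], [1.0, 0.004, 0.0], [0.0, 0.006, -1.0]]
force: [0.4, 0.4, -1.1]
grip_width: 0.177
```

Call:
play_rows --plan '[{"travel": [-0.001,0,0.015],"roll": 0},{"travel": [-0.001,0,0.028],"roll": 0},{"travel": [-0.001,0,0.036],"roll": 0},{"travel": [-0.001,0,0.04],"roll": 0},{"travel": [-0.001,0,0.04],"roll": 0},{"travel": [-0.001,0,0.04],"roll": 0}]'

```text
time: 14.52
eef_pos: [660.2, -137.7, 57.3]
orientation: [[-0.004, 1.0, 0.006], [1.0, 0.004, 0.0], [0.0, 0.006, -1.0]]
force: [-0.8, -0.5, -1.0]
grip_width: 0.169
```

Run:
```python
from h import *
p,d,c=snap('side','s3'); print(sensors.get_obs()['eef_pos'])
cv2.imwrite('pics/s3z.png',cv2.resize(p[150:390,250:480,::-1],None,fx=2.4,fy=2.4))
```

```text
[ 660.1401737  -137.65393389   57.29855552]
```

View pics/s3z.png

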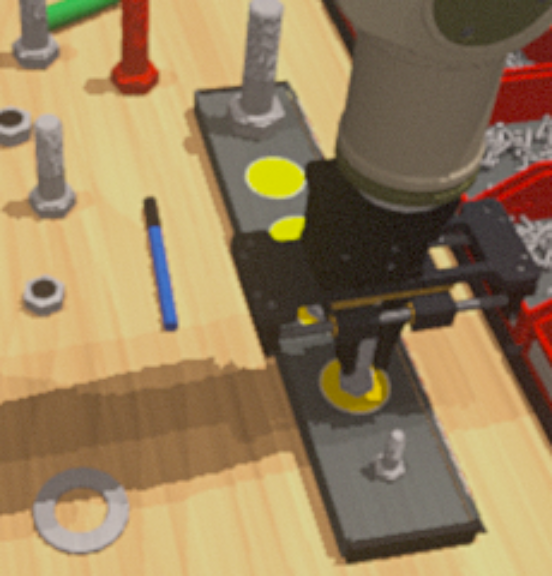

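The M16's head sits on its mark. Release it and go up.

Call:
play_rows --plan '[{"travel": [0,0,0.0005],"roll": 0},{"travel": [0,0,0.0005],"roll": 0},{"travel": [0,0,0.0005],"roll": 0},{"travel": [0,0,0.0005],"roll": 0}]' --hand 0.15

```text
time: 15.08
eef_pos: [660.2, -137.6, 56.9]
orientation: [[-0.004, 1.0, 0.006], [1.0, 0.004, 0.0], [0.0, 0.006, -1.0]]
force: [0.1, 0.3, 0.6]
grip_width: 0.525
```

Call:
play_rows --plan '[{"travel": [0,0,-0.02],"roll": 0},{"travel": [0,0,-0.05],"roll": 0},{"travel": [0,0,-0.09],"roll": 0},{"travel": [0,0,-0.13],"roll": 0},{"travel": [0,0,-0.16],"roll": 0},{"travel": [0,0,-0.16],"roll": 0}]'

```text
time: 15.82
eef_pos: [660.6, -137.5, 221.5]
orientation: [[-0.004, 1.0, 0.012], [1.0, 0.004, -0.001], [-0.001, 0.012, -1.0]]
force: [0.5, 0.5, -0.8]
grip_width: 0.576
```

Call:
play_rows --plan '[{"travel": [0.03,-0.024,0],"roll": 0},{"travel": [0.07,-0.055,0],"roll": 0},{"travel": [0.11,-0.087,0],"roll": 0},{"travel": [0.15,-0.118,0],"roll": 0},{"travel": [0.19,-0.149,0],"roll": 0},{"travel": [0.22,-0.173,0],"roll": 0},{"travel": [0.245,-0.192,0],"roll": 0},{"travel": [0.245,-0.192,0],"roll": 0}]'

```text
time: 16.82
eef_pos: [466.3, 108.8, 219.2]
orientation: [[-0.008, 1.0, 0.013], [1.0, 0.008, -0.002], [-0.002, 0.013, -1.0]]
force: [-0.2, 0.2, 0.1]
grip_width: 0.573
```

Call:
play_rows --plan '[{"travel": [0,0,0],"roll": 0},{"travel": [0,0,0],"roll": 0},{"travel": [0,0,0],"roll": 0}]'

```text
time: 17.2
eef_pos: [466.6, 108.2, 219.1]
orientation: [[-0.007, 1.0, 0.013], [1.0, 0.007, -0.002], [-0.002, 0.013, -1.0]]
force: [-0.2, -0.7, 0.4]
grip_width: 0.575
```

Run:
```python
from h import *
o=sensors.get_obs(); print(o['eef_pos'])
p,d,c=snap('wrist','w4')
for a in [(95,468,108),(112,481,319)]:
  P,u,v=top(p,d,c,*a); print(len(P)); 
  if len(P): print(P.mean(0),P.min(0),P.max(0),u.mean(),v.mean())
p,d,c=snap('top','t4')
for a in [(80,661,-137),(97.5,661,-63),(80-20,661,-137)]:
  P,u,v=top(p,d,c,*a); print(a,len(P)); 
  if len(P): print(P.mean(0),u.mean(),v.mean())
```

```text
[466.58869094 108.21454949 219.10068521]
584
[468.78818466 107.92887103  95.03905956] [457.33077738  95.16655444  90.31068447] [480.14811556 118.53089155  98.20908186] 318.6609589041096 231.65582191780823
0
(80, 661, -137) 40
[ 659.56489728 -137.21276883   79.21136395] 388.825 180.575
(97.5, 661, -63) 57
[660.47232661 -64.44704804  96.58755006] 356.2105263157895 177.6315789473684
(60, 661, -137) 5
[ 654.53597058 -134.43642743   61.38347797] 386.4 184.4
```

View pics/w4.png

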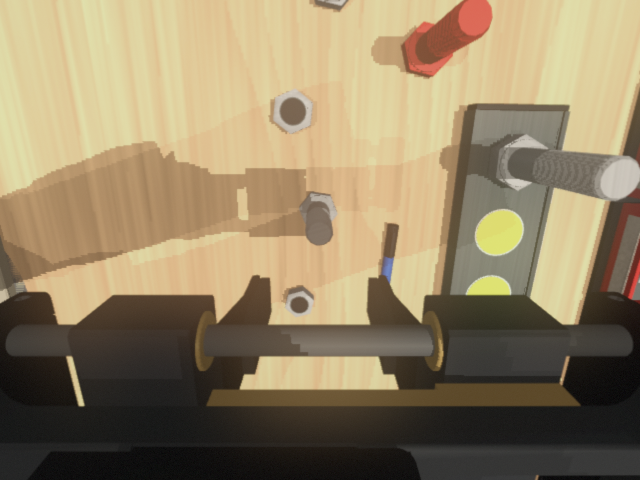

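View pics/t4.png

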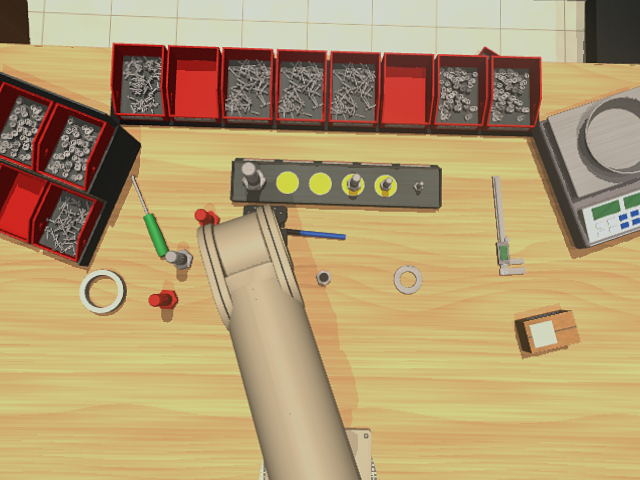

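Both placed bolts measure within 2 mm of their marks: M16 (659.6,-137.2) and M20 (660.5,-64.4). The M24 top is at (468.8,107.7). Descend 155 mm; the slight tool tilt covers the remaining 2 mm in x.

Call:
play_rows --plan '[{"travel": [0,0,0.03],"roll": 0},{"travel": [0,0,0.065],"roll": 0},{"travel": [0,0,0.1],"roll": 0},{"travel": [0,0,0.13],"roll": 0},{"travel": [0,0,0.147],"roll": 0},{"travel": [0,0,0.155],"roll": 0},{"travel": [0,0,0.155],"roll": 0},{"travel": [0,0,0.155],"roll": 0}]'

```text
time: 18.3
eef_pos: [469.1, 108.3, 65.0]
orientation: [[-0.007, 1.0, 0.014], [1.0, 0.007, -0.001], [-0.002, 0.014, -1.0]]
force: [-0.0, -0.3, -0.2]
grip_width: 0.572
```

Call:
play_rows --plan '[{"travel": [0,0,0],"roll": 0},{"travel": [0,0,0],"roll": 0},{"travel": [0,0,0],"roll": 0},{"travel": [0,0,0],"roll": 0},{"travel": [0,0,0],"roll": 0},{"travel": [0,0,0],"roll": 0}]' --hand -1 --newtons 50

```text
time: 19.05
eef_pos: [469.1, 108.3, 65.1]
orientation: [[-0.007, 1.0, 0.014], [1.0, 0.007, -0.002], [-0.002, 0.014, -1.0]]
force: [-2.1, 0.1, 4.6]
grip_width: 0.262
```

Call:
play_rows --plan '[{"travel": [0,0,-0.03],"roll": 0},{"travel": [0,0,-0.06],"roll": 0},{"travel": [0,0,-0.1],"roll": 0},{"travel": [0,0,-0.13],"roll": 0},{"travel": [0,0,-0.14],"roll": 0},{"travel": [0,0,-0.14],"roll": 0}]'

```text
time: 19.8
eef_pos: [466.9, 108.3, 204.4]
orientation: [[-0.007, 1.0, 0.014], [1.0, 0.007, -0.002], [-0.002, 0.014, -1.0]]
force: [0.6, -0.3, -5.8]
grip_width: 0.268
```

Call:
play_rows --plan '[{"travel": [-0.015,0.03,0],"roll": 0},{"travel": [-0.033,0.066,0],"roll": 0},{"travel": [-0.05,0.1,0],"roll": 0},{"travel": [-0.068,0.135,0],"roll": 0},{"travel": [-0.085,0.17,0],"roll": 0},{"travel": [-0.097,0.192,0],"roll": 0},{"travel": [-0.097,0.192,0],"roll": 0},{"travel": [-0.097,0.192,0],"roll": 0}]'

```text
time: 20.8
eef_pos: [658.6, 13.4, 205.4]
orientation: [[-0.008, 1.0, 0.011], [1.0, 0.008, -0.001], [-0.001, 0.011, -1.0]]
force: [-0.6, 0.6, -5.3]
grip_width: 0.265
```

Call:
play_rows --plan '[{"travel": [0,0,0.02],"roll": 0},{"travel": [0,0,0.05],"roll": 0},{"travel": [0,0,0.08],"roll": 0},{"travel": [0,0,0.09],"roll": 0},{"travel": [0,0,0.09],"roll": 0},{"travel": [0,0,0.09],"roll": 0}]'

```text
time: 21.55
eef_pos: [660.2, 13.6, 116.7]
orientation: [[-0.008, 1.0, 0.013], [1.0, 0.008, -0.001], [-0.001, 0.013, -1.0]]
force: [1.1, 0.7, -4.1]
grip_width: 0.265
```

Call:
play_rows --plan '[{"travel": [-0.001,0,0.012],"roll": 0},{"travel": [-0.001,0,0.022],"roll": 0},{"travel": [-0.001,0,0.029],"roll": 0},{"travel": [-0.001,0,0.031],"roll": 0},{"travel": [-0.001,0,0.031],"roll": 0},{"travel": [-0.001,0,0.031],"roll": 0}]'

```text
time: 22.3
eef_pos: [660.8, 12.6, 85.9]
orientation: [[-0.008, 1.0, 0.013], [1.0, 0.008, -0.001], [-0.001, 0.013, -1.0]]
force: [0.2, -0.2, -4.5]
grip_width: 0.264
```

Call:
play_rows --plan '[{"travel": [0,0,0.0005],"roll": 0},{"travel": [0,0,0.0005],"roll": 0},{"travel": [0,0,0.0005],"roll": 0},{"travel": [0,0,0.0005],"roll": 0}]'

```text
time: 22.8
eef_pos: [660.8, 12.5, 85.4]
orientation: [[-0.008, 1.0, 0.013], [1.0, 0.008, -0.001], [-0.001, 0.013, -1.0]]
force: [-0.1, -0.4, -3.8]
grip_width: 0.266
```

Run:
```python
from h import *
p,d,c=snap('side','s5'); print(sensors.get_obs()['eef_pos'])
cv2.imwrite('pics/s5z.png',cv2.resize(p[120:390,250:480,::-1],None,fx=2.2,fy=2.2))
```

```text
[660.77852541  12.59365735  85.45074616]
```

View pics/s5z.png

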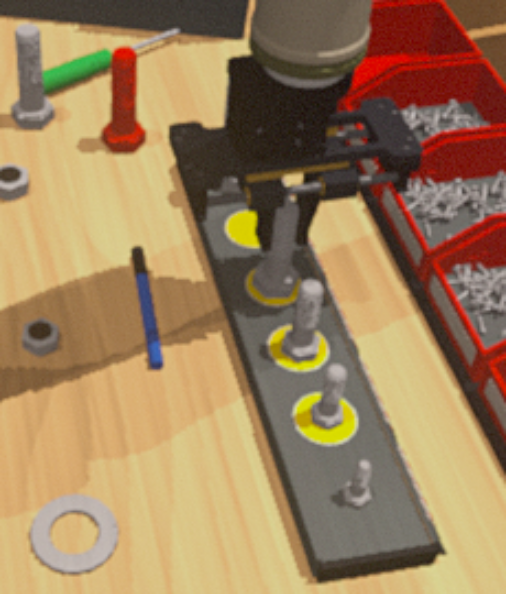

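M24 is over its mark and nearly on it. Release it, rise, and head to the M27. I'll go back to smaller x first so that I don't pass over the tall bolt.

Call:
play_rows --plan '[{"travel": [0,0,0.0005],"roll": 0},{"travel": [0,0,0.0005],"roll": 0},{"travel": [0,0,0.0005],"roll": 0},{"travel": [0,0,0.0005],"roll": 0}]' --hand 0.15

```text
time: 23.35
eef_pos: [660.9, 12.6, 85.2]
orientation: [[-0.008, 1.0, 0.014], [1.0, 0.008, -0.001], [-0.001, 0.014, -1.0]]
force: [-0.8, 0.6, 0.2]
grip_width: 0.557
```

Call:
play_rows --plan '[{"travel": [0,0,-0.02],"roll": 0},{"travel": [0,0,-0.05],"roll": 0},{"travel": [0,0,-0.09],"roll": 0},{"travel": [0,0,-0.13],"roll": 0},{"travel": [0,0,-0.17],"roll": 0},{"travel": [0,-0.03,-0.185],"roll": 0},{"travel": [0,-0.07,-0.185],"roll": 0},{"travel": [0,-0.1,-0.185],"roll": 0}]'

```text
time: 24.35
eef_pos: [557.3, 12.5, 270.5]
orientation: [[-0.008, 1.0, 0.015], [1.0, 0.008, -0.002], [-0.002, 0.015, -1.0]]
force: [0.1, -0.2, 1.2]
grip_width: 0.576
```

Call:
play_rows --plan '[{"travel": [0,0,0],"roll": 0},{"travel": [0,0,0],"roll": 0},{"travel": [0,0,0],"roll": 0}]'

```text
time: 24.72
eef_pos: [557.9, 12.6, 270.8]
orientation: [[-0.008, 1.0, 0.016], [1.0, 0.008, -0.001], [-0.001, 0.016, -1.0]]
force: [0.3, 0.1, -0.6]
grip_width: 0.573
```

Call:
play_rows --plan '[{"travel": [0.03,-0.008,0],"roll": 0},{"travel": [0.075,-0.019,0],"roll": 0},{"travel": [0.12,-0.03,0],"roll": 0},{"travel": [0.165,-0.041,0],"roll": 0},{"travel": [0.21,-0.052,0],"roll": 0},{"travel": [0.255,-0.063,0],"roll": 0},{"travel": [0.29,-0.071,0],"roll": 0},{"travel": [0.306,-0.075,0],"roll": 0}]'

```text
time: 25.72
eef_pos: [479.6, 320.3, 269.0]
orientation: [[-0.011, 1.0, 0.015], [1.0, 0.011, 0.0], [-0.0, 0.015, -1.0]]
force: [0.5, -0.3, 0.1]
grip_width: 0.575
```

Call:
play_rows --plan '[{"travel": [0,0,0],"roll": 0},{"travel": [0,0,0],"roll": 0},{"travel": [0,0,0],"roll": 0},{"travel": [0,0,0],"roll": 0}]'

```text
time: 26.22
eef_pos: [480.1, 319.3, 269.0]
orientation: [[-0.01, 1.0, 0.015], [1.0, 0.01, -0.0], [-0.0, 0.015, -1.0]]
force: [-0.5, -0.1, 0.4]
grip_width: 0.577
```

Run:
```python
from h import *
o=sensors.get_obs(); print(o['eef_pos'],o['orientation'].round(3).tolist(),o['joint_positions'].round(2))
p,d,c=snap('wrist','w6')
P,u,v=top(p,d,c,112,481,319); print(len(P)); 
if len(P): print(P.mean(0),P.min(0),P.max(0),u.mean(),v.mean())
```

```text
[480.09452036 319.34398069 269.04622911] [[-0.01, 1.0, 0.015], [1.0, 0.01, -0.0], [-0.0, 0.015, -1.0]] [ 0.06  0.32 -0.9   1.51  0.26  1.42 -0.85]
602
[480.74590952 318.89454736 112.06365199] [468.42200097 305.06821282 107.04541053] [493.72070422 330.67127935 114.59896406] 316.19933554817277 221.88538205980066
```

View pics/w6.png

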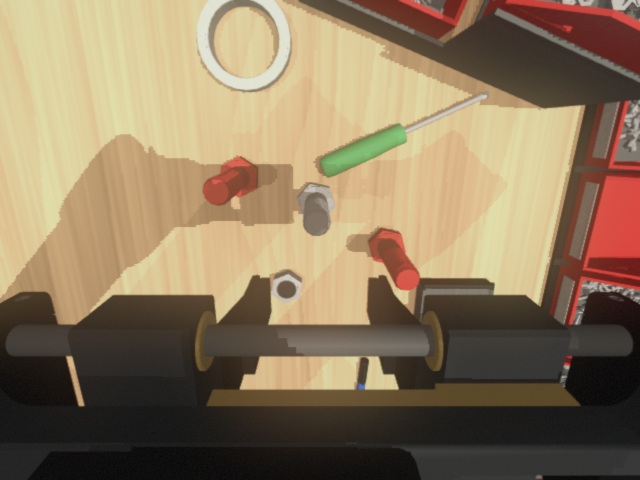

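M27's top is at (480.9,318.8,112). The gripper body will stay about 24 mm above the red bolts. Descend.

Call:
play_rows --plan '[{"travel": [0,-0.002,0.04],"roll": 0},{"travel": [0,-0.002,0.08],"roll": 0},{"travel": [0,-0.002,0.12],"roll": 0},{"travel": [0,-0.002,0.15],"roll": 0},{"travel": [0,-0.002,0.175],"roll": 0},{"travel": [0,-0.002,0.19],"roll": 0},{"travel": [0,-0.002,0.19],"roll": 0},{"travel": [0,-0.002,0.19],"roll": 0}]'

```text
time: 27.28
eef_pos: [481.3, 319.9, 80.1]
orientation: [[-0.01, 1.0, 0.016], [1.0, 0.01, 0.001], [0.0, 0.016, -1.0]]
force: [-0.4, 0.1, -0.2]
grip_width: 0.575
```

Call:
play_rows --plan '[{"travel": [0,0,0],"roll": 0},{"travel": [0,0,0],"roll": 0},{"travel": [0,0,0],"roll": 0},{"travel": [0,0,0],"roll": 0},{"travel": [0,0,0],"roll": 0},{"travel": [0,0,0],"roll": 0}]' --hand -1 --newtons 60

```text
time: 28.02
eef_pos: [481.1, 320.1, 80.3]
orientation: [[-0.01, 1.0, 0.016], [1.0, 0.01, 0.001], [0.0, 0.016, -1.0]]
force: [-2.5, -1.8, 5.2]
grip_width: 0.302
```

Call:
play_rows --plan '[{"travel": [0,0,-0.03],"roll": 0},{"travel": [0,0,-0.06],"roll": 0},{"travel": [0,0,-0.1],"roll": 0},{"travel": [0,0,-0.13],"roll": 0},{"travel": [0,0,-0.16],"roll": 0},{"travel": [0,0,-0.175],"roll": 0},{"travel": [0,0,-0.175],"roll": 0}]'

```text
time: 28.9
eef_pos: [478.5, 319.9, 255.1]
orientation: [[-0.01, 1.0, 0.016], [1.0, 0.01, 0.001], [0.001, 0.016, -1.0]]
force: [-0.6, -0.6, -6.6]
grip_width: 0.301
```

Call:
play_rows --plan '[{"travel": [-0.025,0,0],"roll": 0},{"travel": [-0.06,0,0],"roll": 0},{"travel": [-0.1,0,0],"roll": 0},{"travel": [-0.14,0,0],"roll": 0},{"travel": [-0.18,0,0],"roll": 0},{"travel": [-0.215,0,0],"roll": 0},{"travel": [-0.231,0,0],"roll": 0},{"travel": [-0.231,0,0],"roll": 0}]'

```text
time: 29.9
eef_pos: [480.3, 87.3, 253.5]
orientation: [[-0.007, 1.0, 0.014], [1.0, 0.007, -0.0], [-0.0, 0.014, -1.0]]
force: [-0.5, 0.1, -5.9]
grip_width: 0.3
```

Call:
play_rows --plan '[{"travel": [0,0.025,0],"roll": 0},{"travel": [0,0.06,0],"roll": 0},{"travel": [0,0.1,0],"roll": 0},{"travel": [0,0.14,0],"roll": 0},{"travel": [0,0.165,0],"roll": 0},{"travel": [0,0.177,0],"roll": 0},{"travel": [0,0.177,0],"roll": 0},{"travel": [0,0.177,0],"roll": 0}]'

```text
time: 30.9
eef_pos: [656.5, 89.2, 256.0]
orientation: [[-0.008, 1.0, 0.014], [1.0, 0.008, -0.0], [-0.0, 0.014, -1.0]]
force: [-0.6, -0.1, -5.9]
grip_width: 0.297
```

Run:
```python
from h import *
o=sensors.get_obs(); print(o['eef_pos'],o['orientation'].round(3).tolist(),o['joint_positions'].round(2))
p,d,c=snap('side','s7')
cv2.imwrite('pics/s7z.png',cv2.resize(p[60:390,250:480,::-1],None,fx=1.8,fy=1.8))
```

```text
[656.54434285  89.19047945 256.01571409] [[-0.008, 1.0, 0.014], [1.0, 0.008, -0.0], [-0.0, 0.014, -1.0]] [ 0.31  0.49 -0.75  1.3   0.34  1.46 -0.4 ]
```

View pics/s7z.png

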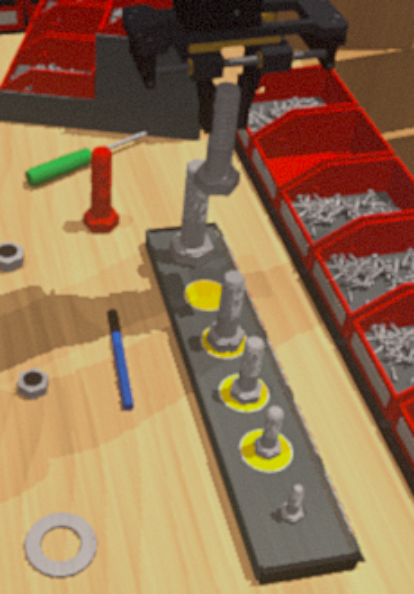

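The M27 hangs above the last free mark, between M24 and the tall bolt. Lower it in two stages.

Call:
play_rows --plan '[{"travel": [-0.001,0.003,0.02],"roll": 0},{"travel": [-0.001,0.003,0.05],"roll": 0},{"travel": [-0.001,0.003,0.08],"roll": 0},{"travel": [-0.001,0.003,0.11],"roll": 0},{"travel": [-0.001,0.003,0.125],"roll": 0},{"travel": [-0.001,0.003,0.125],"roll": 0},{"travel": [-0.001,0.003,0.125],"roll": 0}]'

```text
time: 31.82
eef_pos: [662.0, 88.2, 132.6]
orientation: [[-0.008, 1.0, 0.016], [1.0, 0.008, 0.0], [0.0, 0.016, -1.0]]
force: [-0.4, -0.1, -5.8]
grip_width: 0.299
```

Run:
```python
from h import *
o=sensors.get_obs(); print(o['eef_pos'],o['orientation'].round(3).tolist())
p,d,c=snap('side','s8')
cv2.imwrite('pics/s8z.png',cv2.resize(p[100:340,280:480,::-1],None,fx=2.4,fy=2.4))
```

```text
[661.96767738  88.19720905 132.56529249] [[-0.008, 1.0, 0.016], [1.0, 0.008, 0.0], [0.0, 0.016, -1.0]]
```

View pics/s8z.png

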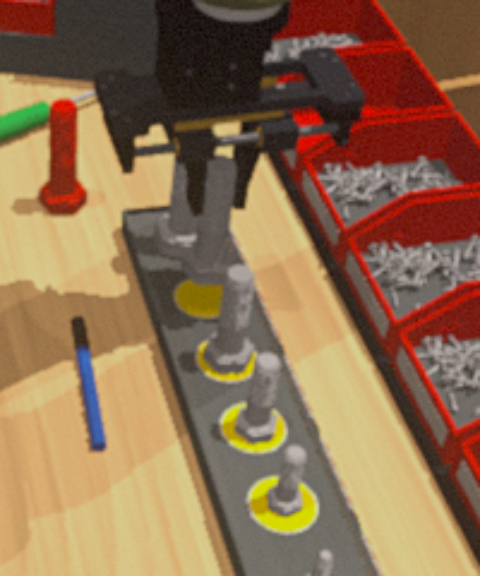

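Call:
play_rows --plan '[{"travel": [0,0,0.012],"roll": 0},{"travel": [0,0,0.022],"roll": 0},{"travel": [0,0,0.028],"roll": 0},{"travel": [0,0,0.031],"roll": 0},{"travel": [0,0,0.031],"roll": 0},{"travel": [0,0,0.031],"roll": 0},{"travel": [0,0,0.031],"roll": 0}]'

```text
time: 32.75
eef_pos: [662.7, 88.3, 102.1]
orientation: [[-0.008, 1.0, 0.017], [1.0, 0.008, 0.0], [0.0, 0.017, -1.0]]
force: [-0.4, -0.6, -5.9]
grip_width: 0.298
```

Call:
play_rows --plan '[{"travel": [0,0,0.001],"roll": 0},{"travel": [0,0,0.001],"roll": 0},{"travel": [0,0,0.001],"roll": 0}]'

```text
time: 33.12
eef_pos: [662.8, 88.2, 101.1]
orientation: [[-0.008, 1.0, 0.017], [1.0, 0.008, 0.0], [0.0, 0.017, -1.0]]
force: [0.0, 0.1, -7.1]
grip_width: 0.298
```

Call:
play_rows --plan '[{"travel": [0,0,0.001],"roll": 0},{"travel": [0,0,0.001],"roll": 0},{"travel": [0,0,0.001],"roll": 0}]'

```text
time: 33.5
eef_pos: [662.9, 88.3, 100.5]
orientation: [[-0.008, 1.0, 0.017], [1.0, 0.008, 0.0], [0.0, 0.017, -1.0]]
force: [-1.2, 0.5, -0.5]
grip_width: 0.298
```

Call:
play_rows --plan '[{"travel": [0,0,0],"roll": 0},{"travel": [0,0,0],"roll": 0},{"travel": [0,0,0],"roll": 0},{"travel": [0,0,0],"roll": 0}]' --hand 0.15

```text
time: 34.0
eef_pos: [663.0, 88.4, 100.6]
orientation: [[-0.008, 1.0, 0.017], [1.0, 0.008, 0.0], [0.0, 0.017, -1.0]]
force: [-0.4, -0.2, -0.4]
grip_width: 0.562
```

Call:
play_rows --plan '[{"travel": [0,0,-0.02],"roll": 0},{"travel": [0,0,-0.05],"roll": 0},{"travel": [0,0,-0.09],"roll": 0},{"travel": [0,0,-0.13],"roll": 0},{"travel": [0,0,-0.16],"roll": 0},{"travel": [0,-0.05,-0.17],"roll": 0},{"travel": [0,-0.1,-0.17],"roll": 0},{"travel": [0,-0.15,-0.17],"roll": 0}]'

```text
time: 35.0
eef_pos: [508.7, 87.7, 269.2]
orientation: [[-0.008, 1.0, 0.019], [1.0, 0.008, 0.0], [-0.0, 0.019, -1.0]]
force: [-0.6, 0.2, 1.3]
grip_width: 0.576
```

Call:
play_rows --plan '[{"travel": [0,-0.03,0],"roll": 0},{"travel": [0,-0.06,0],"roll": 0},{"travel": [0,-0.08,0],"roll": 0},{"travel": [0,-0.08,0],"roll": 0}]'

```text
time: 35.5
eef_pos: [428.3, 87.4, 269.0]
orientation: [[-0.009, 1.0, 0.022], [1.0, 0.009, -0.002], [-0.002, 0.022, -1.0]]
force: [1.0, -0.7, 0.2]
grip_width: 0.574
```

Run:
```python
from h import *
print(sensors.get_obs()['eef_pos'])
p,d,c=snap('top','t9')
for a in [(149,661,162),(132,662,87),(115,661,12),(97.5,661,-63),(80,660,-138),(62.5,659,-213)]:
  P,u,v=top(p,d,c,*a); print(a,len(P),P.mean(0).round(1),u.mean().round(1),v.mean().round(1))
  p0,d0,c0=load('top0'); 
  if a[0] in(149,62.5): print('  start',top(p0,d0,c0,*a)[0].mean(0).round(1))
cv2.imwrite('pics/t9z.png',cv2.resize(p[145:225,220:450,::-1],None,fx=3.4,fy=3.4))
p,d,c=snap('side','s9')
```

```text
[428.31577113  87.41914656 269.04989388]
(149, 661, 162) 158 [661.4 160.8 148.3] 248.4 168.9
  start [661.2 160.6 148.3]
(132, 662, 87) 113 [662.8  86.8 131.1] 285.1 171.1
(115, 661, 12) 87 [660.4  11.6 113.7] 321.0 175.0
(97.5, 661, -63) 58 [660.1 -64.5  96.9] 356.2 177.8
(80, 660, -138) 34 [ 660.  -137.5   79.3] 388.9 180.4
(62.5, 659, -213) 17 [ 658.1 -211.6   61. ] 421.1 183.8
  start [ 658.7 -211.5   61. ]
```

View pics/t9z.png

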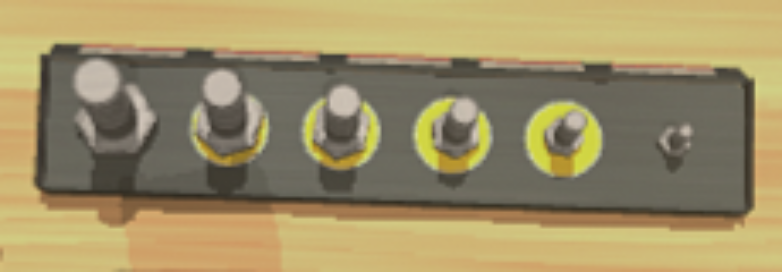

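View pics/s9.png

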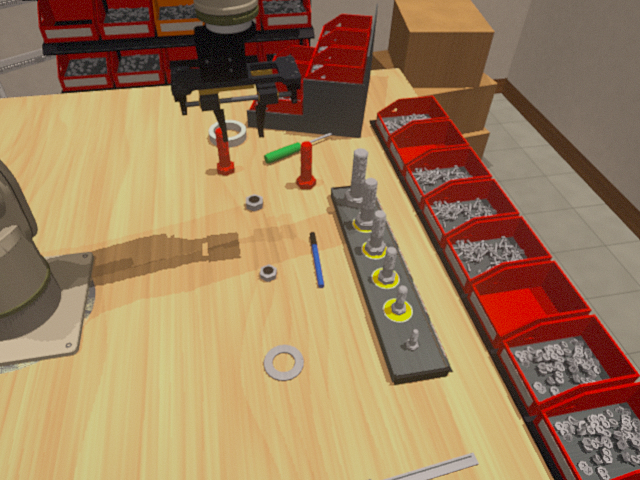

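All six bolts stand upright in rising order on their marks, and the arm is clear. Handing in.

Run:
```python
from station import job
print(job.close_job())
```

```text
the job is handed in; nothing more can be done
None
```

I placed the four loose bolts head-down on the yellow marks, in order M16, M20, M24, M27 from the shortest end bolt to the tallest. I handed the job in at about 36 s; it gave no verdict.

- **Placement:** in the last top view each bolt's top was within about 2 mm of its mark's middle. The top heights fit bolts standing upright on the 20 mm ledge.
- **End bolts:** both stood within 1 mm of their starting positions.
- **Robot:** the arm ended clear of everything, and the tool-force readings after each move stayed below about 8 N.
- **Checks that differed:** the wrist and top cameras disagreed by 1–2 mm on M20, within the calibration error. The tool had drifted to a tilt of about 0.02 rad by the end, but the bolts stood upright after release. No check failed.

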